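# Lock the crossing gate down with the twist-lock press handle

## Robot

A 7-joint arm with a two-finger parallel gripper is mounted at the origin on the work surface. World frame = base frame: x ahead of the robot, y to its left, z up, the work surface at z = 0. Lengths are in m, angles in rad, forces in N, time in s.
With the tool pointing down it reaches from about 0.375 to 0.925 m from the base axis. Payload 3.1 kg.
Tool frame: the origin (TCP) lies at the very end of the fingers, on their centre line; the grasp point (between the pads) lies 19 mm behind it; z points along the fingers, y is the line along which they close (so a half turn about z gives the same grasp; the last joint's range is limited). The gripper opens to 85 mm and grips with 20 to 120 N. Pads are 22 mm wide; open, the fingers measure 114 mm over their backs; the gripper's body (76 mm by 85 mm) begins 54 mm behind the grasp point. The pads swing forward as they close: fully open they stand 13 mm farther back than shut.
Start: joints at [1.047, 0.383, 0.044, 1.598, -0.018, 1.161, -0.05], TCP at [0.269, -0.592, 0.231] pointing down, gripper open.
Joint ranges: [-2.61, 2.61], [-0.41, 2.15], [-1.48, 1.57], [0, 2.5], [-1.57, 4.71], [0.05, 1.97], [-2.85, 2.85]. Speed limits (rad/s): [2.79, 2.79, 3.14, 3.14, 3.14, 3.14, 3.14].

## Interface

Orientations are given as a unit quaternion [w, x, y, z].
In Python, from workcell import bot gives the robot as it stands. The module is installed in compiled form; this text tells all that it offers.
- The arm moves only by the tool step_arm, never from a script. Its argument "increments" is a list of rows, each a list of 7 numbers: the shift along the tool's x, y, z in m, then the turn, a rotation vector about the tool's x, y, z in rad, then the opening, from 0 (shut) to 1 (fully open). A call has 1 to 10 rows; each row shifts and turns the commanded pose from where the row before left it, along the tool's axes as they then stand; what a row does not reach is not made up. A row lasts 1/12 s, in which the tool goes at most 41.7 mm and 7.16 degrees, less where a joint would pass 70% of its speed; a pose out of reach is approached as far as the arm can. A call is refused whole if a number of a shift passes 0.0417 or a number of a turn 0.125, either way. A call with a gripper value outside its range is refused whole. The fingers move at their own pace and stop on an object; "force" is the grip in N (left out, the last holds). Time passes only in rows, so rows that do not move let the fingers close. It gives the time, the measured TCP pose, the force, the opening and the grip force at its end, in the units of the state.
- bot.observe(): the state, without advancing time (a new reading comes with each control period).
- bot.camera(name): name is "scene" or "side" or "wrist"; returns a dict with "color" (384x512x3 uint8, red, green, blue), "camera_matrix" (3x3 intrinsics, pixels), "k1" (the pictures are not rectified: a ray, as slopes to the right and down, at radius r is drawn at 1 + k1 r^2 times it, then the intrinsics apply), "extrinsics" (4x4, takes a point from camera to world coordinates); the wrist camera has in their place "hand_eye" (4x4, takes a point from camera to tool coordinates, whose origin is the TCP and whose axes are the flange's). Camera axes: x right, y down, z forward; pixel columns grow to the right and rows downward; lengths in m; the calibration is good to about 2 mm. A picture is of the moment at which its call begins: read the wrist's pose just before it. There is no depth.
- bot.finish_job(): hands the job in; it is judged then, once.
The state is a dict: "time_s": time; "joint_pos": joint angles; "dq": joint speeds; "tau": joint torques, N m; "eef_pos": TCP position; "orientation": TCP orientation; "ft_force": force on the tool from outside, world axes, zero at the start; "moment": the same for the moment, N m; "gripper_width": finger opening in m; "grasp_force": force on a finger pad.
Only numpy, scipy, OpenCV 4.12 (cv2) and the standard library are available. Lean on these libraries where they do the work, as an engineer would, in place of code of your own. Each camera call takes 0.05 s, during which the arm holds its last target. There are 200 camera calls.

## Task

Stand the loose wooden press handle in the socket of the red crossing with its two lugs in the slots, press it down against the spring until the gate bar comes down, and keeping it down turn it clockwise (seen from above) about a quarter turn until you feel it come up against its stop. Then let go: the handle must stay locked and the gate stay down. Be gentle with the stop and the crossing, do not force them, and leave the other toys where they are.

Things in the scene. Friction and masses are not known exactly. Their poses are not given: they have to be found in the camera images.
- key_grip (a point): Press handle (loose, natural beech, stands upright on its foot, 83 mm tall, about 90 g): centre of its grip bar, a block 60 mm long (x), 26 wide (y), 26 tall (z). This point is 70 mm above the handle's underside and 13 below its top. Under the bar, flush with its sides, is a round stem 24 mm in diameter. A half turn about z leaves the handle the same.
- key_foot (a point): Centre of the underside of the press handle's stem, 70 mm below the bar's centre; z up through the handle, x along bar and lugs. The foot has a 4 mm chamfer. Two lugs stick out to opposite sides along x, in line with the bar: each 10 mm wide, reaching 21 mm from the axis, from 5 to 15 mm above the underside.
- socket_mouth (a point): Centre of the socket's mouth on top of the red crossing's square tower (66 x 66 mm, top 45 mm above the table); x along the two entry slots, z up. Bore 26 mm across; slots 13 mm wide, reaching 22.5 mm from the axis both ways. The lip is 12 mm thick; in the hollow below it the lugs can turn, clockwise from above only, once the underside is 27 mm or more below the mouth.
- socket_rest (a point): Centre of the spring plunger's resting height inside the socket, 14 mm below the mouth (fixed point, does not follow the plunger). The plunger pushes back with 3.5 N there, 0.5 N more per mm, 10 N at 27 mm, end of travel 31 mm below the mouth: turn the handle with its underside 28 to 30 mm below. Let go, it rises to 27 mm, lugs against the lip; friction holds it.
- crossing: The red wooden hand-press crossing, fixed: base plate 210 x 120 x 8 mm with the socket tower near one end. Origin on the socket axis at table height; x along the plate and the slots, towards the gate, which stands 125 mm from the socket axis, its pivot 46 mm to the -y side and 45 mm up, the bar pointing to +y when down.
- lock: Hidden stop (two opposite posts) in the socket's hollow; origin on the socket axis 9 mm above the table. This pose does not tell the posts' angle, which differs each time: the turn ends 55 to 92 degrees after entry. Rubbing takes up to 0.08 N m; the stop is a steep rise over that, 0.1 N m per degree or two. 4 N on the posts together is enough; 45 N (some 0.3 N m) is too much.
- gate (a joint): Gate bar of the crossing, white with red bands, 110 mm long: 0 = raised, 1.2 rad = level (down). It follows the plunger, 0.092 rad per mm: 1.2 with the lugs just under the lip, 1.56 at the end of travel.
- locomotive: Bystander: natural beech toy locomotive, 100 x 42 x 72 mm; origin under its centre.
- flatcar: Bystander: green wooden flatcar, 110 x 40 x 37 mm; origin under its centre.
- rock: Bystander: wooden rock cutting piece, grey, 110 x 80 x 66 mm; origin under its centre.
- pier: Bystander: brown bridge pier, 60 x 60 x 68 mm; origin under its centre.
- tree: Bystander: turned beech tree, 48 mm across, 95 mm tall; origin under its centre.
- barrel: Bystander: small beech barrel, 34 mm across, 40 mm tall; origin under its centre.
- track: Bystander: straight wooden track piece, 140 x 40 x 12 mm; origin under its centre.
Mind the look-alikes: they are no part of the job. There is more than one size of the crossing; the one meant has the size given above.

How it is judged:
On the way, in this order (a step that is already met when the one before it is completed fails the run):
1. the handle is pressed into the socket, lugs in line with the slots and below the lip, and the gate is down (z of key_foot in the frame of socket_mouth below -0.0268 m and horizontal distance between key_foot and socket_mouth below 0.004 m and angle between the x axis of key_foot and the x axis of socket_mouth, either way round below 0.25 rad and value of joint gate above 1 rad), for 0.1 s.
2. the handle, turned, bears on the stop with at least 3 N (angle between the x axis of key_foot and the x axis of socket_mouth, either way round above 0.85 rad and contact force between key and lock above 3 N), for 0.1 s.
At the end, for the whole second after the job is handed in: The released handle stands upright (within 0.12 rad) in the socket within 4 mm of its axis, its underside at least 24.5 mm below the mouth, still turned at least 0.8 rad from the entry position, at rest, and the gate is down (joint over 1.0 rad) (angle between the x axis of key_foot and the x axis of socket_mouth, either way round above 0.8 rad and horizontal distance between key_foot and socket_mouth below 0.004 m and z of key_foot in the frame of socket_mouth below -0.0245 m and angle between key_foot's own z axis and vertical below 0.12 rad and value of joint gate above 1 rad and linear speed of key below 0.01 m/s); the robot touches nothing.
It fails at once if the stop is pressed with more than 45 N (contact force between key and lock above 45 N).
It fails at once if the robot itself pushes on the crossing with more than 15 N (contact force between any of the fingers, the arm and crossing above 15 N).
It fails at once if the handle is forced against the crossing with more than 120 N (contact force between key and crossing above 120 N).
It fails at once if another toy is moved more than 20 mm (distance of any of locomotive, flatcar, rock, pier, tree, barrel, track from where it was at the start of the episode above 0.02 m).
It also fails if it takes over 72 s, if anything falls off the work surface, if the arm or the gripper's body presses on something with over 40 N, if the wrist force passes 120 N, or if a joint passes its speed limit or range.

## Working session

There is one attempt and no reset: what is moved stays moved. The work goes in short steps, Python scripts to look and compute and a tool call to move; the robot and the scene stay as the last step left them, time stands still between calls to the robot, and variables do not carry over. Pictures are saved under pics/ and viewed, at most 10 in all, crops included, and the job is handed in when it is done.

Besides the shell and the picture viewer there is one more tool, called in YAML: its name, and indented under it one key for each argument. step_arm: Moves the arm, as the interface text tells. Its arguments: {"type":"object","properties":{"increments":{"type":"array"},"force":{"type":"number"}},"required":["increments"]}

```bash
mkdir -p pics; cat > h.py <<'E'
import numpy as np, cv2, pickle
from scipy.spatial.transform import Rotation as R
from workcell import bot
def snap(name,fn):
    s=bot.observe(); c=bot.camera(name)
    if 'hand_eye' in c:
        T=np.eye(4); q=s['orientation']; T[:3,:3]=R.from_quat([q[1],q[2],q[3],q[0]]).as_matrix(); T[:3,3]=s['eef_pos']
        c['extrinsics']=T@np.array(c['hand_eye'])
    pickle.dump(c,open(f'pics/{fn}.pkl','wb')); return c
def load(fn): return pickle.load(open(f'pics/{fn}.pkl','rb'))
def ray(c,u,v):
    K=np.array(c['camera_matrix']); d=np.array([(u-K[0,2])/K[0,0],(v-K[1,2])/K[1,1]]); x=d.copy()
    for _ in range(20): x=d/(1+c['k1']*(x@x))
    E=np.array(c['extrinsics']); return E[:3,3],E[:3,:3]@np.array([*x,1])
def at(c,u,v,z):
    o,d=ray(c,u,v); return o+d*(z-o[2])/d[2]
def proj(c,p):
    E=np.array(c['extrinsics']); q=E[:3,:3].T@(np.array(p)-E[:3,3]); x=q[:2]/q[2]; x=x*(1+c['k1']*(x@x))
    K=np.array(c['camera_matrix']); return K[0,0]*x[0]+K[0,2],K[1,1]*x[1]+K[1,2]
def save(c,fn,box=None,s=1):
    im=c['color'][:,:,::-1]
    if box: im=im[box[1]:box[3],box[0]:box[2]]
    cv2.imwrite(f'pics/{fn}.png',cv2.resize(im,None,fx=s,fy=s,interpolation=cv2.INTER_CUBIC))
E
python3 - <<'E'
from h import *
for n in('scene','side'):
    c=snap(n,n+'0'); save(c,n+'0',s=1.5); print(n,np.round(c['extrinsics'],3).tolist(),c['camera_matrix'],c['k1'])
print(bot.observe())
E
```

```text
scene [[0.88, 0.309, -0.36, 0.832], [0.475, -0.571, 0.67, -0.754], [0.002, -0.761, -0.649, 0.79], [0.0, 0.0, 0.0, 1.0]] [[356.5743463    0.         253.96379649]
 [  0.         356.5743463  187.29587914]
 [  0.           0.           1.        ]] -0.041770502295669594
side [[-0.817, -0.325, 0.476, -0.087], [-0.576, 0.452, -0.681, 0.726], [0.006, -0.831, -0.556, 0.651], [0.0, 0.0, 0.0, 1.0]] [[377.98915879   0.         250.90483656]
 [  0.         377.98915879 191.33539299]
 [  0.           0.           1.        ]] -0.026429470721544186
{'time_s': 0.1, 'joint_pos': array([ 1.04718269,  0.38377843,  0.04381915,  1.5994158 , -0.01791786,
        1.16121818, -0.04989798]), 'dq': array([-0.00068607, -0.00262247,  0.00103591, -0.00481272, -0.00116439,
       -0.00121164,  0.0001212 ]), 'tau': array([ 2.67841948e-03, -4.34727716e+01,  1.02945898e+00, -2.50453019e+01,
        1.08952160e-02,  5.45066738e-03, -2.64712732e-06]), 'eef_pos': array([ 0.26814789, -0.59116629,  0.22999676]), 'orientation': array([-1.17418437e-03,  9.77410495e-01,  2.11346282e-01, -3.07764690e-04]), 'ft_force': array([ 0.74752303, -0.06456178, -0.47708349]), 'moment': array([ 0.03187936,  0.00274714, -0.05022279]), 'grasp_force': 0.0, 'gripper_width': 0.08554496509241044}
```

View pics/scene0.png

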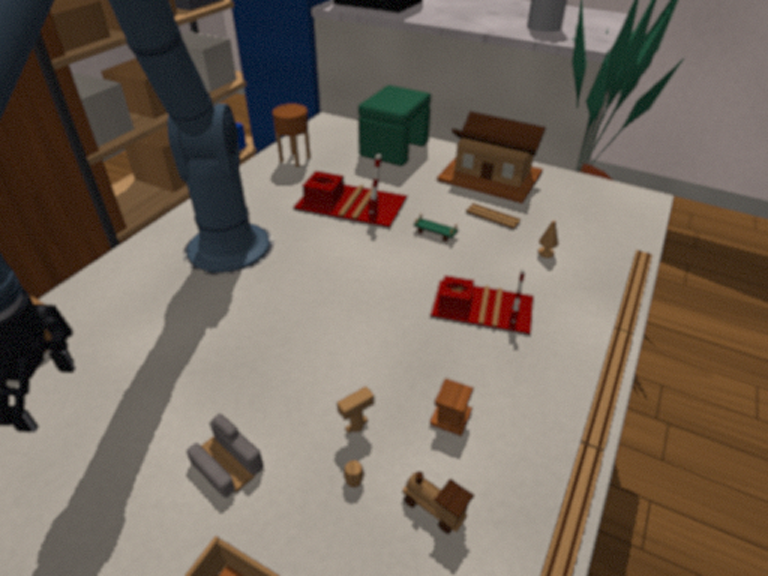

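View pics/side0.png

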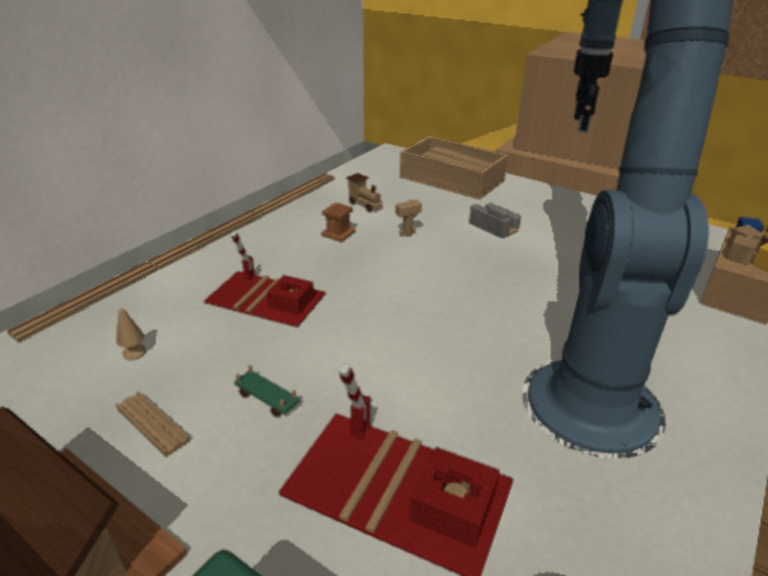

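Both pictures show one T-shaped handle: scene (355,405), side (408,215) at 1.5x. There are two red crossings: scene (350,195) and (483,305). The locomotive, barrel and tree are beech too, but none has a T shape. I'll measure both plates.

```bash
python3 - <<'E'
from h import *
c=load('scene0'); d=load('side0')
def P(c,l,z): return np.array([at(c,u/1.5,v/1.5,z) for u,v in l])
def rep(n,p): print(n,p[:,:2].round(3).tolist(),'sides',np.linalg.norm(np.diff(p,axis=0),axis=1).round(3))
# B: corners
rep('B scene',P(c,[(445,284),(533,292),(530,331),(432,318)],.008))
rep('B side',P(d,[(205,299),(239,272),(325,292),(298,324)],.008))
rep('A scene',P(c,[(318,178),(406,193),(392,224),(295,207)],.008))
rep('A side',P(d,[(281,492),(337,416),(512,484),(475,576)],.008))
print('handle foot scene',P(c,[(356,430)],0),'side',P(d,[(408,234)],0))
print('bar top scene',P(c,[(338,405),(371,390)],.075),'side',P(d,[(397,208),(420,205)],.075))
# B tower hole
print('towerB',P(c,[(458,287)],.045),P(d,[(292,288)],.045))
print('towerA',P(c,[(322,181)],.045),P(d,[(457,490)],.045))
save(c,'crop1',(210,170,370,300),5)
E
```

```text
B scene [[0.529, 0.113], [0.711, 0.181], [0.74, 0.06], [0.548, -0.0]] sides [0.194 0.124 0.201]
B side [[0.712, 0.171], [0.732, 0.062], [0.536, 0.014], [0.509, 0.125]] sides [0.111 0.202 0.114]
A scene [[0.017, 0.374], [0.28, 0.421], [0.316, 0.267], [0.049, 0.214]] sides [0.267 0.158 0.272]
A side [[0.284, 0.412], [0.308, 0.262], [0.039, 0.222], [0.021, 0.366]] sides [0.151 0.272 0.145]
handle foot scene [[ 0.54339604 -0.30585489  0.        ]] side [[ 0.53923178 -0.30191448  0.        ]]
bar top scene [[ 0.52122812 -0.32140025  0.075     ]
 [ 0.55351159 -0.26935534  0.075     ]] side [[ 0.55509456 -0.27446204  0.075     ]
 [ 0.52041615 -0.31926494  0.075     ]]
towerB [[0.57172223 0.07615873 0.045     ]] [[0.55978357 0.08131538 0.045     ]]
towerA [[0.07449706 0.31192537 0.045     ]] [[0.08465169 0.29962298 0.045     ]]
```

View pics/crop1.png

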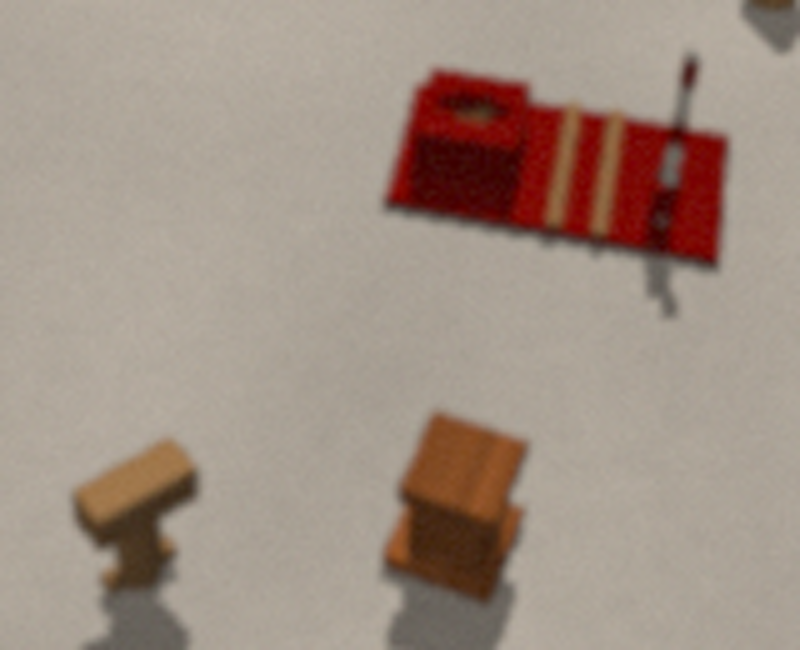

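The far plate measures 0.27 x 0.15 m, so it is the large look-alike. The crossing at scene (483,305) measures about 0.20 x 0.12 m, so it is the right one, and the crop confirms the upright T handle. The last joint can't make the whole turn with a side grasp, so I'll grip the bar by its ends. First I move above the handle.

step_arm:
  increments:
    - [0.035,-0.0145,0,0,0,0,1]
    - [0.035,-0.0145,0,0,0,0,1]
    - [0.035,-0.0145,0,0,0,0,1]
    - [0.035,-0.0145,0,0,0,0,1]
    - [0.035,-0.0145,0,0,0,0,1]
    - [0.035,-0.0145,0,0,0,0,1]
    - [0.035,-0.0145,0,0,0,0,1]
    - [0.035,-0.0145,0,0,0,0,1]
    - [0.035,-0.0145,0,0,0,0,1]
    - [0.035,-0.0145,0,0,0,0,1]

```text
time_s: 0.93
eef_pos: [0.5279, -0.3136, 0.2307]
orientation: [-0.0, 0.977, 0.211, -0.0]
ft_force: [1.3, -0.3, -0.0]
gripper_width: 0.085
grasp_force: 0.0
```

step_arm:
  increments:
    - [0,0,0,0,0,-0.12,1]
    - [0,0,0,0,0,-0.12,1]
    - [0,0,0,0,0,-0.12,1]
    - [0,0,0,0,0,-0.12,1]
    - [0,0,0,0,0,-0.12,1]
    - [0,0,0,0,0,-0.12,1]
    - [0,0,0,0,0,-0.12,1]
    - [0,0,0,0,0,-0.12,1]
    - [0,0,0,0,0,-0.12,1]
    - [0,0,0,0,0,-0.12,1]

```text
time_s: 1.77
eef_pos: [0.5268, -0.3151, 0.2305]
orientation: [-0.001, 0.685, 0.728, -0.0]
ft_force: [-0.2, 0.4, 0.0]
gripper_width: 0.0853
grasp_force: 0.0
```

```bash
python3 - <<'E'
from h import *
s=bot.observe(); print(s['time_s'],s['joint_pos'].round(2),s['eef_pos'],s['orientation'],s['ft_force'])
c=snap('wrist','w1'); save(c,'w1',s=1.5); print(np.round(c['hand_eye'],3).tolist(),c['camera_matrix'][0],proj(c,[.541,-.298,.083]))
E
```

```text
1.7667 [ 0.73  0.34 -0.32  1.67  0.11  1.15  0.44] [ 0.52681033 -0.31512157  0.23050401] [-7.17877505e-04  6.85248801e-01  7.28308682e-01 -1.72595864e-04] [-0.19913216  0.37694908  0.01698763]
[[-0.001, -0.948, -0.318, 0.082], [1.0, -0.001, -0.001, 0.0], [0.001, -0.318, 0.948, -0.142], [0.0, 0.0, 0.0, 1.0]] [345.94951375   0.         256.25025585] (np.float64(274.10234409064174), np.float64(159.66976998935624))
```

View pics/w1.png

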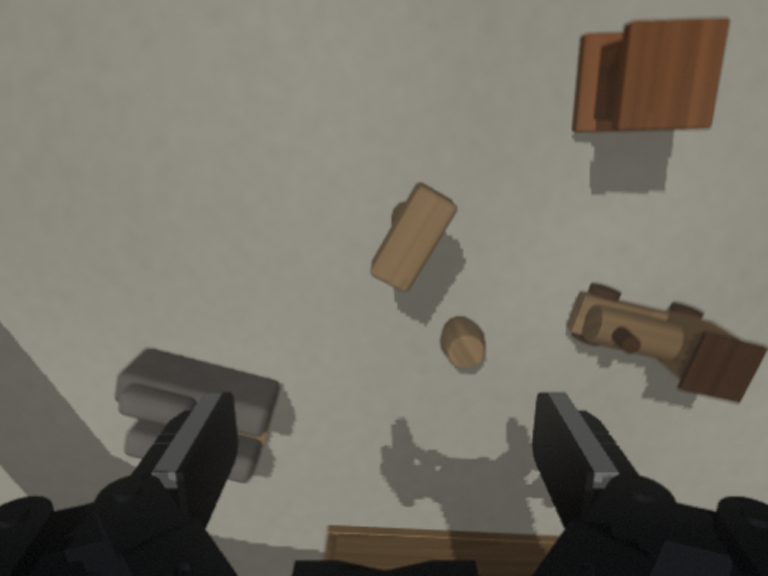

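The wrist picture (1.5x) shows the handle's bar top with corners (419,183), (456,207), (406,290) and (371,268). The barrel is at (463,343), and the fingers will stay above its 40 mm.

```bash
python3 - <<'E'
from h import *
c=load('w1')
p=np.array([at(c,u/1.5,v/1.5,.083) for u,v in [(419,183),(456,207),(406,290),(371,268)]]); m=p.mean(0)
print(m,np.linalg.norm(np.diff(p,axis=0),axis=1)); d=(p[0]+p[1]-p[2]-p[3]); print(np.degrees(np.arctan2(d[1],d[0])), 'barrel',at(c,465/1.5,350/1.5,.04))
E
```

```text
[ 0.54169374 -0.29719961  0.083     ] [0.02476218 0.05596321 0.02451764]
64.38065815104397 barrel [ 0.5875307  -0.38439723  0.04      ]
```

step_arm:
  increments:
    - [0.017,0.016,0,0,0,0,1]
    - [0,0,0.01,0,0,-0.118,1]
    - [0,0,0.01,0,0,-0.118,1]
    - [0,0,0.01,0,0,-0.118,1]
    - [0,0,0.01,0,0,-0.118,1]
    - [0,0,0.01,0,0,-0.118,1]
    - [0,0,0.01,0,0,-0.118,1]
    - [0,0,0.01,0,0,-0.118,1]
    - [0,0,0.01,0,0,-0.118,1]
    - [0,0,0,0,0,-0.118,1]

```text
time_s: 2.65
eef_pos: [0.5402, -0.2967, 0.1482]
orientation: [-0.003, 0.223, 0.975, 0.001]
ft_force: [1.1, 0.4, 0.0]
gripper_width: 0.0853
grasp_force: 0.0
```

```bash
python3 - <<'E'
from h import *
s=bot.observe(); print(s['time_s'],s['joint_pos'].round(2),s['eef_pos'],s['orientation'],s['ft_force'])
c=snap('wrist','w2'); save(c,'w2',s=1.5); print(proj(c,[.5417,-.2972,.083]))
E
```

```text
2.65 [ 0.83  0.46 -0.49  1.73  0.25  1.02  1.37] [ 0.5401681  -0.29669075  0.14816406] [-2.72958752e-03  2.23408196e-01  9.74720899e-01  7.03986963e-04] [1.08889861 0.37540957 0.03413867]
(np.float64(256.0072823063361), np.float64(214.92384740980734))
```

View pics/w2.png

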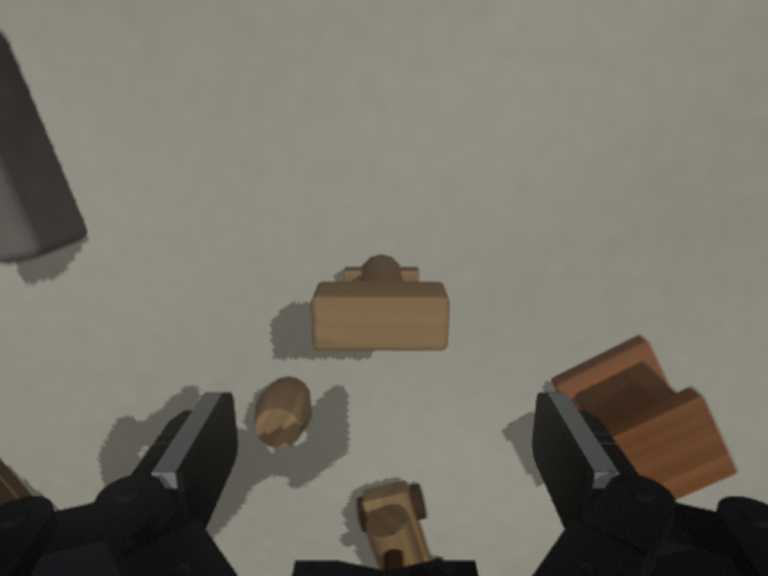

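The bar sits level and centred between the fingers at (381,319), against a predicted (384,322). I'll descend and grip it.

step_arm:
  increments:
    - [0,-0.0005,0.02,0,0,0,1]
    - [0,-0.0005,0.02,0,0,0,1]
    - [0,0,0.02,0,0,0,1]
    - [0,0,0.02,0,0,0,1]
    - [0,0,0.014,0,0,0,1]
    - [0,0,0.006,0,0,0,1]
    - [0,0,0,0,0,0,1]

```text
time_s: 3.28
eef_pos: [0.5406, -0.2978, 0.0495]
orientation: [-0.002, 0.226, 0.974, 0.0]
ft_force: [-0.1, 0.5, 0.1]
gripper_width: 0.0854
grasp_force: 0.0
```

step_arm:
  increments:
    - [0,0,0,0,0,0,0.6]
    - [0,0,0,0,0,0,0.6]
    - [0,0,0,0,0,0,0.6]
    - [0,0,0,0,0,0,0.6]
    - [0,0,0,0,0,0,0.6]
    - [0,0,0,0,0,0,0.6]
    - [0,0,0,0,0,0,0.6]
    - [0,0,0,0,0,0,0.6]
  force: 80

```text
time_s: 3.95
eef_pos: [0.5438, -0.2992, 0.0533]
orientation: [0.002, 0.225, 0.974, -0.001]
ft_force: [0.0, 0.2, 5.6]
gripper_width: 0.0592
grasp_force: 86.7
```

step_arm:
  increments:
    - [0,0,-0.02,0,0,0,0.6]
    - [0,0,-0.03,0,0,0,0.6]
    - [0,0,-0.03,0,0,0,0.6]
    - [0,0,-0.03,0,0,0.105,0.6]
    - [0,0,-0.01,0,0,0.105,0.6]
    - [0,0,0,0,0,0.105,0.6]
    - [0,0,0,0,0,0.105,0.6]
    - [0,0,0,0,0,0.105,0.6]
    - [0,0,0,0,0,0.105,0.6]
    - [0,0,0,0,0,0.105,0.6]

```text
time_s: 4.78
eef_pos: [0.541, -0.2979, 0.1705]
orientation: [-0.001, 0.562, 0.827, -0.0]
ft_force: [-0.2, -0.0, -0.8]
gripper_width: 0.0585
grasp_force: 86.1
```

step_arm:
  increments:
    - [0,0,0,0,0,0.105,0.6]
    - [0,0,0,0,0,0,0.6]
    - [0,0,0,0,0,0,0.6]

```text
time_s: 5.03
eef_pos: [0.5413, -0.2979, 0.1707]
orientation: [-0.001, 0.602, 0.799, -0.0]
ft_force: [-0.4, 0.5, -0.9]
gripper_width: 0.0587
grasp_force: 86.1
```

```bash
python3 - <<'E'
from h import *
s=bot.observe(); print(s['time_s'],s['joint_pos'].round(2),s['eef_pos'],s['orientation'],s['ft_force'],s['gripper_width'])
c=snap('wrist','w3'); save(c,'w3',s=1.5); 
E
```

```text
5.0333 [ 0.71  0.41 -0.35  1.72  0.16  1.05  0.6 ] [ 0.54130901 -0.29794363  0.17065949] [-7.49013544e-04  6.01596145e-01  7.98800023e-01 -2.01707670e-04] [-0.3757292   0.45418029 -0.87218637] 0.05868661507684692
```

View pics/w3.png

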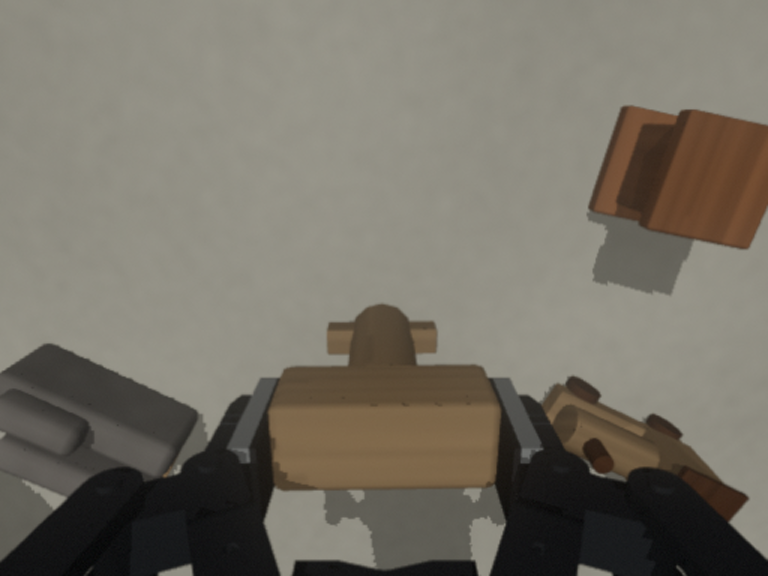

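The handle is held straight: bar from (272,366) to (500,488), lugs from (328,321) to (437,355). I'll fit its pose in the hand and plan the move to the socket.

```bash
python3 - <<'E'
from h import *
from scipy.optimize import least_squares
c=load('w3'); c['extrinsics']=np.array(c['hand_eye'])  # tool frame
# handle point: (a along +toolx, b tool y, h above underside); tool z down
def pt(q,a,b,h):
    x0,y0,z0,p,r=q
    l=np.array([a,b,70-h])/1000
    return np.array([x0,y0,z0])+R.from_euler('yx',[p,r]).apply(l)
obs=[(13,0,83,None,405),(-13,0,83,None,488),(13,0,57,None,366),(5,-21,5,None,321),(-5,-21,15,None,355),
 (13,-30,83,272,None),(13,30,83,499,None),(0,-21,10,328,None),(0,21,10,437,None)]
def f(q):
    e=[]
    for a,b,h,u,v in obs:
        U,V=proj(c,pt(q,a,b,h))
        if u: e.append(U*1.5-u)
        if v: e.append(V*1.5-v)
    return e
s=least_squares(f,[0,0,-.019,0,0],loss='soft_l1',f_scale=2); print(s.x.round(4),np.round(s.fun,1))
print('foot in tool',pt(s.x,0,0,0).round(4))
E
```

```text
[-0.003   0.0005 -0.0093  0.0089  0.0148] [ 1.5 -0.1 -4.4  1.  -0.1 -0.4  0.4  2.8 -2.5]
foot in tool [-0.0024 -0.0006  0.0607]
```

step_arm:
  increments:
    - [0.0264,0.0127,0,0,0,0,0.6]
    - [0.0264,0.0127,0,0,0,0,0.6]
    - [0.0264,0.0127,0,0,0,0,0.6]
    - [0.0264,0.0127,0,0,0,0,0.6]
    - [0.0264,0.0127,0,0,0,0,0.6]
    - [0.0264,0.0127,0,0,0,0,0.6]
    - [0.0264,0.0127,0,0,0,0,0.6]
    - [0.0264,0.0127,0,0,0,0,0.6]
    - [0.0264,0.0127,0,0,0,0,0.6]
    - [0.0264,0.0127,0,0,0,0,0.6]

```text
time_s: 5.92
eef_pos: [0.5917, -0.0084, 0.1712]
orientation: [-0.0, 0.602, 0.799, -0.0]
ft_force: [0.3, -0.3, -0.9]
gripper_width: 0.0586
grasp_force: 86.1
```

step_arm:
  increments:
    - [0,0,0,0,0,0,0.6]
    - [0,0,0,0,0,0,0.6]

```text
time_s: 6.08
eef_pos: [0.5919, -0.0059, 0.1714]
orientation: [-0.0, 0.6, 0.8, 0.001]
ft_force: [0.6, -1.3, -1.2]
gripper_width: 0.0589
grasp_force: 86.1
```

```bash
python3 - <<'E'
from h import *
s=bot.observe(); print(s['time_s'],s['joint_pos'].round(2),s['eef_pos'],s['orientation'],s['ft_force'],s['gripper_width'])
c=snap('wrist','w4'); save(c,'w4',s=1.5); 
E
```

```text
6.0833 [ 0.33  0.38 -0.47  1.78  0.19  1.03  0.07] [ 0.5918927  -0.00586765  0.17143972] [-4.09489220e-04  5.99580295e-01  8.00314191e-01  7.05055592e-04] [ 0.59614071 -1.26433047 -1.19938684] 0.058901484884056096
```

View pics/w4.png

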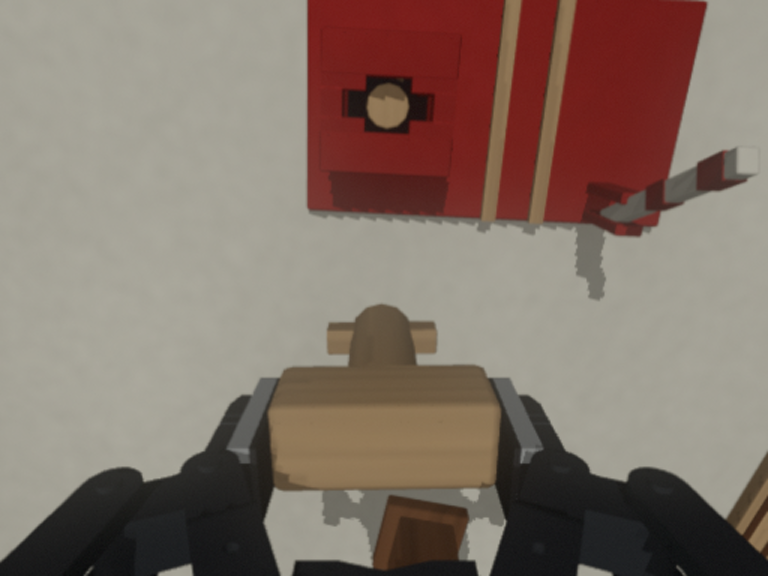

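Tower slots are near (343..434, 105) with the plunger at (388,105). I need a closer crop for accuracy.

```bash
python3 - <<'E'
from h import *
c=load('w4'); save(c,'w4c',(200,10,320,140),6)
s=c['color'][10:140,200:320]
im=cv2.imread('pics/w4c.png')[:600]; cv2.imwrite('pics/w4c.png',im)
E
```

```text
(no output)
```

View pics/w4c.png

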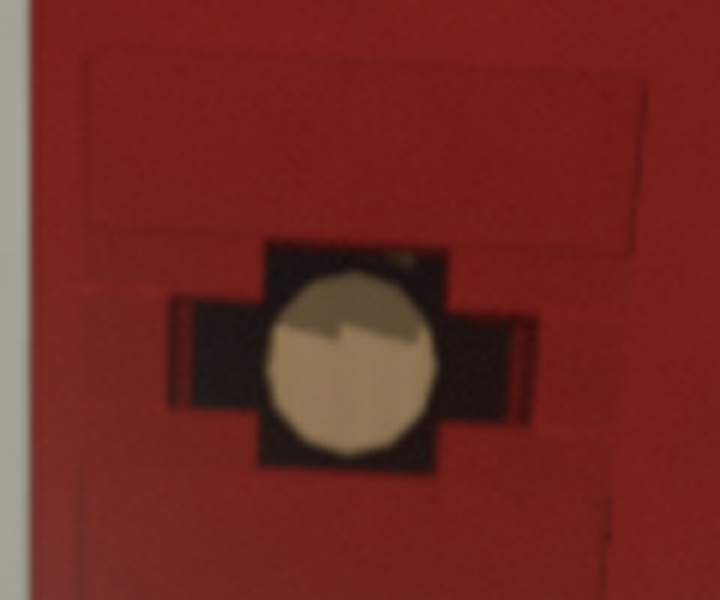

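The crop shows the mouth's square bore with corners (263,241), (449,249), (437,473), (259,466). The slot ends are (170,295)-(170,408) and (538,315)-(532,427).

```bash
python3 - <<'E'
from h import *
c=load('w4')
P=lambda l,z=.045: np.array([at(c,200+u/6-.4,10+v/6-.4,z) for u,v in l])
s=P([(170,295),(538,315),(532,427),(170,408)]); b=P([(263,241),(449,249),(437,473),(259,466)])
for p in(s,b):
    print(p.mean(0).round(4),np.linalg.norm(np.diff(p,axis=0),axis=1).round(4)); d=p[1]+p[2]-p[0]-p[3]; print('yaw',np.degrees(np.arctan2(d[1],d[0])))
T=P([(85,50),(645,75)]); d=T[1]-T[0]; print('tower edge',np.degrees(np.arctan2(d[1],d[0])),np.linalg.norm(d))
# foot pos in world under fit, tool frame offsets of mouth
E=np.array(c['extrinsics'])@np.linalg.inv(np.array(c['hand_eye']))
print('mouth in tool (s,b)',(E[:3,:3].T@(s.mean(0)-E[:3,3])).round(4),(E[:3,:3].T@(b.mean(0)-E[:3,3])).round(4))
print('toolx yaw',np.degrees(np.arctan2(E[1,0],E[0,0])))
# lug px view consistency
H=dict(c);H['extrinsics']=np.array(c['hand_eye'])
for z in (.058,.062,.045,.05):
  o,d=ray(H,383/1.5,338/1.5); print(z,(o+d*(z-10e-3-o[2])/d[2]).round(4))
E
```

```text
[0.5691 0.0791 0.045 ] [0.0445 0.0128 0.0445]
yaw 13.367907283998097
[0.5689 0.0794 0.045 ] [0.0223 0.0256 0.0221]
yaw 14.02709374474225
tower edge 13.940823024634637 0.06539287925529891
mouth in tool (s,b) [0.0878 0.0019 0.1266] [0.0881 0.0018 0.1266]
toolx yaw 106.32031005404427
0.058 [-0.0014 -0.0003  0.048 ]
0.062 [-0.0031 -0.0003  0.052 ]
0.045 [ 0.0043 -0.0003  0.035 ]
0.05 [ 0.0021 -0.0003  0.04  ]
```

```bash
python3 - <<'E'
from h import *
from scipy.optimize import least_squares
c=load('w4'); c['extrinsics']=np.array(c['hand_eye'])
def pt(q,a,b,h):
    l=np.array([a,b,70-h])/1000
    return np.array([q[0],q[1],q[2]])+R.from_euler('yx',[q[3],q[4]]).apply(l)
obs=[(13,0,83,None,405),(-13,0,83,None,488),(13,0,57,None,367),(5,-21,5,None,321),(-5,-21,15,None,355),(0,-21,10,328,None),(0,21,10,437,None),(13,0,83,385.5,None)]
def f(q,z):
    q=[q[0],q[1],z,q[2],q[3]];e=[]
    for a,b,h,u,v in obs:
        U,V=proj(c,pt(q,a,b,h))
        if u: e.append(U*1.5-u)
        if v: e.append(V*1.5-v)
    return e
for z in(-.013,-.016,-.019,-.022):
    s=least_squares(f,[0,0,0,0],args=(z,),loss='soft_l1',f_scale=2); q=[*s.x[:2],z,*s.x[2:]]
    print(z,s.cost.round(1),s.x.round(4),np.round(s.fun,1),'foot',pt(q,0,0,0).round(4))
save(c,'w4d',(170,195,345,335),4)
E
```

```text
-0.013 13.9 [-0.0006  0.0004 -0.002   0.0141] [ 0.2  1.7 -6.8  0.5 -0.1  1.6 -1.6 -0. ] foot [-0.0008 -0.0006  0.057 ]
-0.016 17.0 [ 0.0011  0.0004 -0.0088  0.014 ] [-0.1  4.  -7.5  0.2  0.   0.7 -0.7 -0. ] foot [ 0.0005 -0.0006  0.054 ]
-0.019 22.3 [ 0.0028  0.0004 -0.0151  0.0137] [-0.2  6.5 -8.1  0.   0.3 -0.1  0.2 -0. ] foot [ 0.0018 -0.0006  0.051 ]
-0.022 29.7 [ 0.0045  0.0004 -0.0214  0.0134] [-0.3  9.2 -8.6 -0.2  0.6 -1.   1.1 -0. ] foot [ 0.003  -0.0006  0.048 ]
```

View pics/w4d.png

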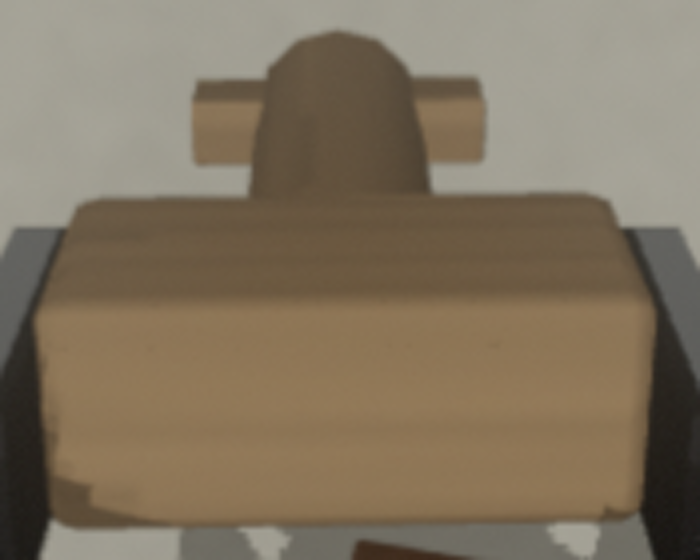

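Refit from the crop: lug width 73 px gives depth 0.199 m, so the foot is at about (-0.001, -0.0006, 0.057) in the tool frame. The mouth is at (0.088, 0.002, 0.127), and the yaw correction is about +0.054 about tool z. I'll move above the socket.

step_arm:
  increments:
    - [0.015,0.0004,0,0,0,0,0.6]
    - [0.015,0.0005,0,0,0,0,0.6]
    - [0.015,0.0004,0,0,0,0,0.6]
    - [0.015,0.0004,0,0,0,0,0.6]
    - [0.015,0.0004,0,0,0,0,0.6]
    - [0.014,0.0004,0,0,0,0,0.6]
    - [0,0,0.02,0,0,0.027,0.6]
    - [0,0,0.02,0,0,0.027,0.6]
    - [0,0,0.01,0,0,0,0.6]
    - [0,0,0,0,0,0,0.6]

```text
time_s: 6.97
eef_pos: [0.5675, 0.0738, 0.1182]
orientation: [-0.002, 0.625, 0.781, -0.003]
ft_force: [-0.6, 0.3, -0.8]
gripper_width: 0.0587
grasp_force: 86.1
```

step_arm:
  increments:
    - [0,0,0,0,0,0,0.6]
    - [0,0,0,0,0,0,0.6]
    - [0,0,0,0,0,0,0.6]

```text
time_s: 7.22
eef_pos: [0.5712, 0.0763, 0.1226]
orientation: [0.001, 0.624, 0.781, 0.001]
ft_force: [-0.0, 0.6, -0.8]
gripper_width: 0.0586
grasp_force: 86.1
```

```bash
python3 - <<'E'
from h import *
s=bot.observe(); print(s['time_s'],s['joint_pos'].round(2),s['eef_pos'],s['orientation'],s['ft_force'],s['gripper_width'],s['moment'])
q=s['orientation'];M=R.from_quat([q[1],q[2],q[3],q[0]]); print('yaw x',np.degrees(np.arctan2(*M.as_matrix()[[1,0],0])))
print('foot',M.apply([-.001,-.0006,.057])+s['eef_pos'],'tool err to mouth',M.inv().apply(np.array([.569,.0793,.045])-s['eef_pos'])-[-.001,-.0006,.057])
c=snap('wrist','w5'); save(c,'w5',(130,60,390,260),3); snap('side','s5'); snap('scene','c5')
E
```

```text
7.2167 [ 0.2   0.41 -0.48  1.85  0.23  0.93 -0.17] [0.5711849  0.07625863 0.12261046] [0.00090301 0.62423876 0.78123263 0.00085645] [-0.02033144  0.60264686 -0.77097127] 0.058639838299091515 [-0.00482381 -0.01258439 -0.0308674 ]
yaw x 102.74723272036834
foot [0.57096171 0.0751629  0.0656095 ] tool err to mouth [ 0.00447503 -0.00105132  0.02060544]
```

View pics/w5.png

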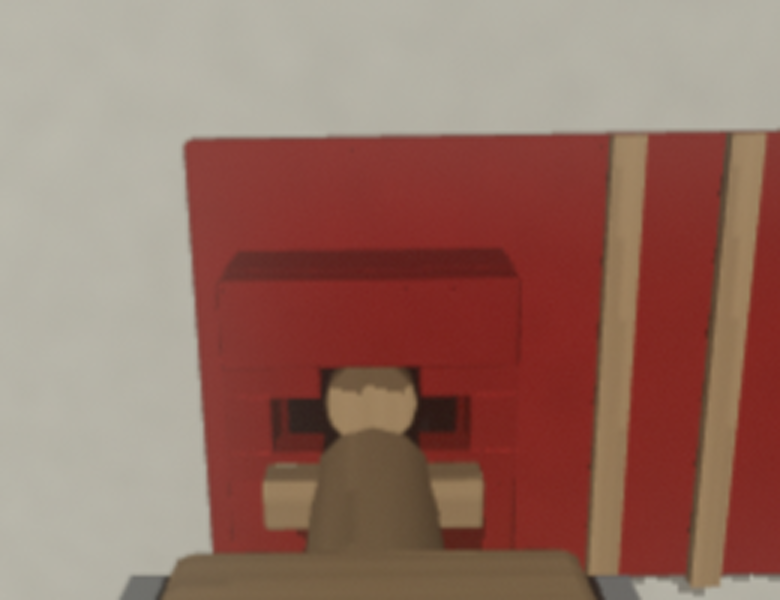

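The mouth's slot spans (271..470) at rows 398-452, and the lugs span (263..483) with their top face at rows 478-528. The lugs are parallel to the slot and a few mm short of it along tool x. I'll work out the offset in the tool frame.

```bash
python3 - <<'E'
from h import *
c=load('w5'); H=dict(c); H['extrinsics']=np.array(c['hand_eye'])
t=lambda u,v,z: at(H,130+u/3-.3,60+v/3-.3,z).round(4)
zm=.1226-.045
print('slot corners tool',[t(*p,zm) for p in [(271,398),(470,396),(470,451),(271,453)]])
for z in(.039,.042,.045): print('lug top',z,[t(*p,z) for p in [(264,478),(481,476),(483,528),(264,530)]])
print('tower back edge',t(218,280,zm),t(520,275,zm),'rear plate',)
s=bot.observe(); print(s['eef_pos'],s['orientation'])
E
```

```text
slot corners tool [array([ 0.0097, -0.024 ,  0.0776]), array([0.0101, 0.0204, 0.0776]), array([-0.003 ,  0.0207,  0.0776]), array([-0.0035, -0.0245,  0.0776])]
lug top 0.039 [array([ 0.0065, -0.0216,  0.039 ]), array([0.0069, 0.0194, 0.039 ]), array([-0.0039,  0.0201,  0.039 ]), array([-0.0043, -0.022 ,  0.039 ])]
lug top 0.042 [array([ 0.0053, -0.022 ,  0.042 ]), array([0.0056, 0.0197, 0.042 ]), array([-0.0053,  0.0204,  0.042 ]), array([-0.0057, -0.0224,  0.042 ])]
lug top 0.045 [array([ 0.004 , -0.0223,  0.045 ]), array([0.0044, 0.02  , 0.045 ]), array([-0.0068,  0.0207,  0.045 ]), array([-0.0072, -0.0228,  0.045 ])]
tower back edge [ 0.0364 -0.0345  0.0776] [0.0374 0.0304 0.0776] rear plate
[0.57077415 0.07661965 0.12231767] [7.03172002e-04 6.24024105e-01 7.81404490e-01 6.66734574e-04]
```

Offset to apply: x +3.5 mm, y -1 mm. The gap down to the mouth is about 20 mm. I'll correct, then come down gently.

step_arm:
  increments:
    - [0.0035,-0.001,0,0,0,0,0.6]
    - [0,0,0,0,0,0,0.6]
    - [0,0,0.005,0,0,0,0.6]
    - [0,0,0.005,0,0,0,0.6]
    - [0,0,0.004,0,0,0,0.6]
    - [0,0,0,0,0,0,0.6]
    - [0,0,0,0,0,0,0.6]
    - [0,0,0,0,0,0,0.6]

```text
time_s: 8.03
eef_pos: [0.5682, 0.0798, 0.1071]
orientation: [-0.0, 0.624, 0.781, -0.0]
ft_force: [0.1, 0.3, -1.2]
gripper_width: 0.0588
grasp_force: 86.1
```

step_arm:
  increments:
    - [0,0,0.002,0,0,0,0.6]
    - [0,0,0.002,0,0,0,0.6]
    - [0,0,0.002,0,0,0,0.6]
    - [0,0,0,0,0,0,0.6]
    - [0,0,0,0,0,0,0.6]

```text
time_s: 8.45
eef_pos: [0.568, 0.0797, 0.1011]
orientation: [-0.0, 0.624, 0.781, -0.0]
ft_force: [0.2, 0.5, -1.7]
gripper_width: 0.0587
grasp_force: 86.1
```

step_arm:
  increments:
    - [0,0,0.002,0,0,0,0.6]
    - [0,0,0.002,0,0,0,0.6]
    - [0,0,0,0,0,0,0.6]
    - [0,0,0,0,0,0,0.6]

```text
time_s: 8.78
eef_pos: [0.568, 0.0798, 0.0971]
orientation: [-0.0, 0.624, 0.781, -0.0]
ft_force: [1.2, 0.3, -1.5]
gripper_width: 0.0586
grasp_force: 86.1
```

step_arm:
  increments:
    - [0,0,0.002,0,0,0,0.6]
    - [0,0,0.002,0,0,0,0.6]
    - [0,0,0,0,0,0,0.6]
    - [0,0,0,0,0,0,0.6]

```text
time_s: 9.12
eef_pos: [0.5686, 0.0794, 0.0932]
orientation: [0.0, 0.624, 0.781, 0.0]
ft_force: [0.4, -0.8, -0.5]
gripper_width: 0.0589
grasp_force: 86.2
```

step_arm:
  increments:
    - [0,0,0.002,0,0,0,0.6]
    - [0,0,0.001,0,0,0,0.6]
    - [0,0,0,0,0,0,0.6]
    - [0,0,0,0,0,0,0.6]

```text
time_s: 9.45
eef_pos: [0.5687, 0.0794, 0.0903]
orientation: [0.0, 0.624, 0.781, 0.0]
ft_force: [2.5, -1.2, -0.6]
gripper_width: 0.0586
grasp_force: 86.1
```

```bash
python3 - <<'E'
from h import *
s=bot.observe(); print(s['eef_pos'],s['ft_force'],s['moment'],s['orientation'])
E
```

```text
[0.56868695 0.07937733 0.09034128] [ 2.49623813 -1.18452596 -0.60332   ] [-0.34075566 -0.46375192  0.0502446 ] [4.63118337e-04 6.24112209e-01 7.81334570e-01 1.61088187e-04]
```

The foot is about 12 mm into the bore, with a small side force of 2.5 N in +x. I'll ease off that way and continue.

step_arm:
  increments:
    - [-0.0003,0.0008,0,0,0,0,0.6]
    - [0,0,0.001,0,0,0,0.6]
    - [0,0,0.001,0,0,0,0.6]
    - [0,0,0.001,0,0,0,0.6]
    - [0,0,0,0,0,0,0.6]
    - [0,0,0,0,0,0,0.6]

```text
time_s: 9.95
eef_pos: [0.569, 0.0794, 0.0871]
orientation: [-0.0, 0.624, 0.781, -0.0]
ft_force: [1.0, -2.3, -1.0]
gripper_width: 0.0589
grasp_force: 86.2
```

step_arm:
  increments:
    - [0,0,0.001,0,0,0,0.6]
    - [0,0,0.001,0,0,0,0.6]
    - [0,0,0.001,0,0,0,0.6]
    - [0,0,0,0,0,0,0.6]
    - [0,0,0,0,0,0,0.6]

```text
time_s: 10.37
eef_pos: [0.5691, 0.0795, 0.0843]
orientation: [0.0, 0.624, 0.781, -0.0]
ft_force: [0.6, -2.1, -0.1]
gripper_width: 0.0588
grasp_force: 86.5
```

step_arm:
  increments:
    - [0,0,0.001,0,0,0,0.6]
    - [0,0,0.001,0,0,0,0.6]
    - [0,0,0.001,0,0,0,0.6]
    - [0,0,0,0,0,0,0.6]
    - [0,0,0,0,0,0,0.6]

```text
time_s: 10.78
eef_pos: [0.5691, 0.0795, 0.0815]
orientation: [0.0, 0.624, 0.781, -0.0]
ft_force: [-0.4, -2.0, 4.3]
gripper_width: 0.0585
grasp_force: 86.7
```

step_arm:
  increments:
    - [-0.0006,0,0.001,0,0,0,0.6]
    - [0,0,0.001,0,0,0,0.6]
    - [0,0,0.001,0,0,0,0.6]
    - [0,0,0.001,0,0,0,0.6]
    - [0,0,0,0,0,0,0.6]
    - [0,0,0,0,0,0,0.6]

```text
time_s: 11.28
eef_pos: [0.5691, 0.0794, 0.0776]
orientation: [-0.0, 0.624, 0.781, 0.0]
ft_force: [-0.3, -2.4, 5.7]
gripper_width: 0.0585
grasp_force: 86.8
```

step_arm:
  increments:
    - [0,0,0.001,0,0,0,0.6]
    - [0,0,0.001,0,0,0,0.6]
    - [0,0,0.001,0,0,0,0.6]
    - [0,0,0,0,0,0,0.6]
    - [0,0,0,0,0,0,0.6]

```text
time_s: 11.7
eef_pos: [0.5692, 0.0794, 0.0749]
orientation: [-0.0, 0.624, 0.781, 0.0]
ft_force: [-1.8, -2.2, 7.3]
gripper_width: 0.0587
grasp_force: 87.0
```

```bash
python3 - <<'E'
from h import *
s=bot.observe(); print(s['time_s'],s['joint_pos'].round(2),s['eef_pos'],s['ft_force'],s['moment'],s['orientation'])
E
```

```text
11.7 [ 0.17  0.48 -0.46  1.88  0.27  0.85 -0.2 ] [0.56917053 0.07942917 0.0748663 ] [-1.78668409 -2.15941879  7.28330008] [-0.58448448  0.42117119  0.00454762] [-9.31237282e-05  6.23989055e-01  7.81433075e-01  5.75378645e-06]
```

Spring slope is about 0.5 N/mm and the depth is about 23.5 mm. I'll press 5.5 mm more, to about 29 mm.

step_arm:
  increments:
    - [0,-0.0003,0.001,0,0,0,0.6]
    - [0,0,0.001,0,0,0,0.6]
    - [0,0,0.001,0,0,0,0.6]
    - [0,0,0.001,0,0,0,0.6]
    - [0,0,0,0,0,0,0.6]
    - [0,0,0,0,0,0,0.6]

```text
time_s: 12.2
eef_pos: [0.5691, 0.0794, 0.0713]
orientation: [0.0, 0.624, 0.781, 0.0]
ft_force: [-1.9, -2.1, 9.0]
gripper_width: 0.0586
grasp_force: 87.2
```

step_arm:
  increments:
    - [0,0,0.001,0,0,0,0.6]
    - [0,0,0.0005,0,0,0,0.6]
    - [0,0,0,0,0,0,0.6]
    - [0,0,0,0,0,0,0.6]
    - [0,0,0,0,0,0,0.6]

```text
time_s: 12.62
eef_pos: [0.5691, 0.0794, 0.07]
orientation: [0.0, 0.624, 0.781, 0.0]
ft_force: [-2.1, -3.1, 9.2]
gripper_width: 0.0585
grasp_force: 87.3
```

```bash
python3 - <<'E'
from h import *
s=bot.observe(); print(s['time_s'],s['eef_pos'],s['ft_force'],s['moment'],s['orientation'])
snap('wrist','w6');snap('side','s6')
E
```

```text
12.6167 [0.56914129 0.07940722 0.06997249] [-2.05100264 -3.07886015  9.23511235] [-0.68037789  0.55663384 -0.00593865] [1.12287083e-04 6.24013237e-01 7.81413758e-01 7.68026706e-05]
```

step_arm:
  increments:
    - [-0.0004,-0.0004,0.0005,0,0,0,0.6]
    - [0,0,0.0005,0,0,0,0.6]
    - [0,0,0.0005,0,0,0,0.6]
    - [0,0,0,0,0,0,0.6]
    - [0,0,0,0,0,0,0.6]
    - [0,0,0,0,0,0,0.6]

```text
time_s: 13.22
eef_pos: [0.5691, 0.0793, 0.0687]
orientation: [0.0, 0.624, 0.781, 0.0]
ft_force: [-1.6, -3.3, 11.2]
gripper_width: 0.0586
grasp_force: 87.3
```

```bash
python3 - <<'E'
from h import *
for i in range(3):
    s=bot.observe(); print(s['time_s'],s['eef_pos'],s['ft_force'],s['moment']); snap('side','s7')
E
```

```text
13.2167 [0.56912471 0.07933634 0.06874423] [-1.59487372 -3.32755338 11.15771973] [-0.5675431   0.57119966  0.01263236]
13.2667 [0.56908847 0.07933356 0.06872212] [-1.60024814 -1.93016537 10.53702339] [-0.52819001  0.6091108   0.02374696]
13.3167 [0.56911815 0.07935074 0.06874295] [-1.90704785 -2.19992992  9.96873301] [-0.58370716  0.57440858 -0.04300879]
```

Depth is about 29 mm. I'll begin the clockwise turn, which is + about tool z.

step_arm:
  increments:
    - [0,0,0,0,0,0.08,0.6]
    - [0,0,0,0,0,0.08,0.6]
    - [0,0,0,0,0,0.08,0.6]
    - [0,0,0,0,0,0,0.6]

```text
time_s: 13.7
eef_pos: [0.5697, 0.0794, 0.0688]
orientation: [0.001, 0.714, 0.7, 0.001]
ft_force: [-0.7, -2.2, 9.0]
gripper_width: 0.0587
grasp_force: 87.2
```

```bash
cat >> h.py <<'E'
def st():
    s=bot.observe(); q=s['orientation'];M=R.from_quat([q[1],q[2],q[3],q[0]]); m=M.as_matrix()
    print(round(s['time_s'],2),'eef',s['eef_pos'].round(4),'F',s['ft_force'].round(1),'Ftool',M.inv().apply(s['ft_force']).round(1),'M',s['moment'].round(3),'yaw',round(np.degrees(np.arctan2(m[1,0],m[0,0])),2),'j7',s['joint_pos'][6].round(2),'w',s['gripper_width'].round(4))
E
python3 -c "
from h import *
st()"
```

```text
Traceback (most recent call last):
  File "h.py", line 26, in st
    print(round(s['time_s'],2),'eef',s['eef_pos'].round(4),'F',s['ft_force'].round(1),'Ftool',M.inv().apply(s['ft_force']).round(1),'M',s['moment'].round(3),'yaw',round(np.degrees(np.arctan2(m[1,0],m[0,0])),2),'j7',s['joint_pos'][6].round(2),'w',s['gripper_width'].round(4))
                                                                                                                                                                                                                                                      ^^^^^^^^^^^^^^^^^^^^^^^^
AttributeError: 'float' object has no attribute 'round'
```

```bash
sed -i "s/,'w',s\['gripper_width'\].round(4)//" h.py; python3 -c "
from h import *
st()"
```

```text
13.7 eef [0.5697 0.0794 0.0688] F [-0.7 -2.2  9. ] Ftool [-2.2 -0.6 -9. ] M [-0.545  0.313  0.007] yaw 88.9 j7 -0.43
```

step_arm:
  increments:
    - [0,0,0,0,0,0.08,0.6]
    - [0,0,0,0,0,0.08,0.6]
    - [0,0,0,0,0,0.08,0.6]
    - [0,0,0,0,0,0,0.6]
    - [0,0,0,0,0,0,0.6]

```text
time_s: 14.12
eef_pos: [0.57, 0.0793, 0.0689]
orientation: [0.001, 0.792, 0.611, 0.001]
ft_force: [-1.5, -1.4, 9.2]
gripper_width: 0.0589
grasp_force: 87.2
```

```bash
python3 -c "
from h import *
st();snap('side','s8');st();snap('wrist','w8');st()"
```

```text
14.12 eef [0.57   0.0793 0.0689] F [-1.5 -1.4  9.2] Ftool [-1.7 -1.1 -9.2] M [-0.611  0.262 -0.049] yaw 75.27 j7 -0.64
14.17 eef [0.57   0.0793 0.0689] F [ 0.  -3.7  8.2] Ftool [-3.5  1.  -8.2] M [-0.574  0.269 -0.048] yaw 75.28 j7 -0.64
14.22 eef [0.5699 0.0793 0.0688] F [-1.4 -2.8  9.7] Ftool [-3.  -0.6 -9.7] M [-0.575  0.244 -0.059] yaw 75.27 j7 -0.64
```

step_arm:
  increments:
    - [-0.0003,0,0.0006,0,0,0.06,0.6]
    - [0,0,0,0,0,0.06,0.6]
    - [0,0,0,0,0,0.06,0.6]
    - [0,0,0,0,0,0.06,0.6]
    - [0,0,0,0,0,0.06,0.6]
    - [0,0,0,0,0,0.06,0.6]
    - [0,0,0,0,0,0,0.6]
    - [0,0,0,0,0,0,0.6]

```text
time_s: 14.88
eef_pos: [0.5698, 0.0791, 0.0683]
orientation: [0.0, 0.888, 0.459, 0.001]
ft_force: [-1.6, -2.8, 9.4]
gripper_width: 0.0584
grasp_force: 87.3
```

```bash
python3 -c "
from h import *
st();snap('side','s9');st();snap('wrist','w9');st()"
```

```text
14.88 eef [0.5698 0.0791 0.0683] F [-1.6 -2.8  9.4] Ftool [-3.2  0.4 -9.4] M [-0.568  0.329 -0.   ] yaw 54.66 j7 -0.96
14.93 eef [0.5699 0.079  0.0684] F [-1.3 -3.1  9.1] Ftool [-3.2  0.7 -9.1] M [-0.58   0.332 -0.039] yaw 54.66 j7 -0.96
14.98 eef [0.5699 0.079  0.0683] F [-1.2 -2.8  9.5] Ftool [-2.9  0.7 -9.5] M [-0.575  0.376 -0.075] yaw 54.66 j7 -0.96
```

step_arm:
  increments:
    - [0,0,0,0,0,0.025,0.6]
    - [0,0,0,0,0,0.025,0.6]
    - [0,0,0,0,0,0.025,0.6]
    - [0,0,0,0,0,0.02,0.6]
    - [0,0,0,0,0,0,0.6]

```text
time_s: 15.4
eef_pos: [0.5697, 0.0791, 0.0683]
orientation: [0.0, 0.909, 0.416, 0.001]
ft_force: [-2.4, -1.9, 10.0]
gripper_width: 0.0588
grasp_force: 87.3
```

```bash
cat > m.py <<'E'
from h import *
L=[]
for i in range(4):
    s=bot.observe(); L.append([*s['ft_force'],*s['moment']]); bot.camera('side')
print('mean F,M',np.mean(L,0).round(3),'Mz',np.array(L)[:,5].round(3)); st()
E
python3 m.py
```

```text
mean F,M [-1.91  -1.864  9.765 -0.583  0.375  0.04 ] Mz [0.014 0.023 0.085 0.04 ]
15.6 eef [0.5697 0.0791 0.0683] F [-1.2 -2.4  9.3] Ftool [-2.6  0.7 -9.3] M [-0.571  0.352 -0.013] yaw 49.23 j7 -1.05
```

step_arm:
  increments:
    - [0,0,0,0,0,0.025,0.6]
    - [0,0,0,0,0,0.02,0.6]
    - [0,0,0,0,0,0,0.6]
    - [0,0,0,0,0,0,0.6]

```text
time_s: 15.93
eef_pos: [0.5696, 0.0791, 0.0683]
orientation: [0.0, 0.918, 0.396, 0.001]
ft_force: [-1.9, -2.0, 9.3]
gripper_width: 0.0587
grasp_force: 87.3
```

```bash
python3 m.py
```

```text
mean F,M [-1.655 -2.096  9.993 -0.569  0.406  0.03 ] Mz [0.03  0.018 0.067 0.006]
16.13 eef [0.5696 0.0791 0.0683] F [-1.4 -1.8 10.4] Ftool [ -2.2   0.3 -10.4] M [-0.569  0.417  0.033] yaw 46.66 j7 -1.09
```

step_arm:
  increments:
    - [0,0,0,0,0,0.025,0.6]
    - [0,0,0,0,0,0.025,0.6]
    - [0,0,0,0,0,0,0.6]
    - [0,0,0,0,0,0,0.6]

```text
time_s: 16.47
eef_pos: [0.5695, 0.0791, 0.0682]
orientation: [0.0, 0.928, 0.373, 0.001]
ft_force: [-1.7, -1.2, 9.6]
gripper_width: 0.0587
grasp_force: 87.4
```

```bash
python3 m.py
```

```text
mean F,M [-2.08  -1.819  9.836 -0.59   0.459  0.032] Mz [0.003 0.072 0.006 0.047]
16.67 eef [0.5695 0.0791 0.0682] F [-2.1 -2.4  9.7] Ftool [-3.2  0.3 -9.7] M [-0.611  0.449  0.062] yaw 43.79 j7 -1.13
```

step_arm:
  increments:
    - [0,0,0,0,0,0.025,0.6]
    - [0,0,0,0,0,0.025,0.6]
    - [0,0,0,0,0,0,0.6]
    - [0,0,0,0,0,0,0.6]

```text
time_s: 17.0
eef_pos: [0.5694, 0.079, 0.0682]
orientation: [-0.0, 0.937, 0.35, 0.001]
ft_force: [-2.4, -1.6, 10.9]
gripper_width: 0.0585
grasp_force: 87.4
```

```bash
python3 m.py
```

```text
mean F,M [-2.046 -1.872 10.116 -0.593  0.482  0.025] Mz [ 0.038  0.025  0.038 -0.002]
17.2 eef [0.5694 0.079  0.0682] F [-2.3 -1.5 10.3] Ftool [ -2.7  -0.3 -10.3] M [-0.572  0.457  0.065] yaw 40.92 j7 -1.18
```

step_arm:
  increments:
    - [0,0,0,0,0,0.025,0.6]
    - [0,0,0,0,0,0.025,0.6]
    - [0,0,0,0,0,0,0.6]
    - [0,0,0,0,0,0,0.6]

```text
time_s: 17.53
eef_pos: [0.5694, 0.079, 0.0682]
orientation: [-0.0, 0.945, 0.326, 0.001]
ft_force: [-2.0, -2.6, 10.8]
gripper_width: 0.0586
grasp_force: 87.4
```

```bash
python3 m.py
```

```text
mean F,M [-1.89  -2.16  10.165 -0.584  0.448  0.045] Mz [ 0.092  0.042  0.047 -0.   ]
17.73 eef [0.5695 0.079  0.0682] F [-1.3 -2.3 10.1] Ftool [ -2.4   1.  -10.1] M [-0.551  0.466  0.061] yaw 38.06 j7 -1.22
```

step_arm:
  increments:
    - [0,0,0,0,0,0.025,0.6]
    - [0,0,0,0,0,0.025,0.6]
    - [0,0,0,0,0,0,0.6]
    - [0,0,0,0,0,0,0.6]

```text
time_s: 18.07
eef_pos: [0.5695, 0.079, 0.0682]
orientation: [-0.0, 0.953, 0.302, 0.001]
ft_force: [-0.9, -2.0, 9.6]
gripper_width: 0.0588
grasp_force: 87.3
```

```bash
python3 m.py
```

```text
mean F,M [-1.074e+00 -2.231e+00  9.768e+00 -5.620e-01  4.380e-01  9.000e-03] Mz [-0.     0.034 -0.009  0.01 ]
18.27 eef [0.5695 0.079  0.0682] F [-2.2 -1.5  9.5] Ftool [-2.7 -0.1 -9.5] M [-0.56   0.431  0.029] yaw 35.19 j7 -1.27
```

step_arm:
  increments:
    - [0,0,0,0,0,0.025,0.6]
    - [0,0,0,0,0,0.025,0.6]
    - [0,0,0,0,0,0,0.6]
    - [0,0,0,0,0,0,0.6]

```text
time_s: 18.6
eef_pos: [0.5695, 0.079, 0.0682]
orientation: [-0.0, 0.96, 0.278, 0.001]
ft_force: [-1.8, -2.1, 9.9]
gripper_width: 0.0587
grasp_force: 87.3
```

```bash
python3 m.py
```

```text
mean F,M [-1.748 -2.041  9.846 -0.58   0.423  0.03 ] Mz [ 0.047 -0.015  0.07   0.018]
18.8 eef [0.5695 0.079  0.0682] F [-1.8 -1.6  9.9] Ftool [-2.4  0.4 -9.9] M [-0.539  0.481  0.022] yaw 32.33 j7 -1.31
```

step_arm:
  increments:
    - [0,0,0,0,0,0.025,0.6]
    - [0,0,0,0,0,0.025,0.6]
    - [0,0,0,0,0,0,0.6]
    - [0,0,0,0,0,0,0.6]

```text
time_s: 19.13
eef_pos: [0.5694, 0.079, 0.0682]
orientation: [-0.0, 0.967, 0.254, 0.001]
ft_force: [-1.2, -1.8, 9.5]
gripper_width: 0.0586
grasp_force: 87.3
```

```bash
python3 m.py
```

```text
mean F,M [-1.811 -2.031 10.25  -0.586  0.459  0.038] Mz [0.037 0.034 0.055 0.025]
19.33 eef [0.5694 0.0791 0.0682] F [-2.3 -2.2 10.2] Ftool [ -3.    0.8 -10.2] M [-0.52   0.453  0.095] yaw 29.48 j7 -1.36
```

step_arm:
  increments:
    - [0,0,0,0,0,0.025,0.6]
    - [0,0,0,0,0,0.025,0.6]
    - [0,0,0,0,0,0,0.6]
    - [0,0,0,0,0,0,0.6]

```text
time_s: 19.67
eef_pos: [0.569, 0.079, 0.0681]
orientation: [-0.0, 0.973, 0.23, 0.001]
ft_force: [-2.6, -3.0, 10.5]
gripper_width: 0.0589
grasp_force: 87.4
```

```bash
python3 m.py
```

```text
mean F,M [-2.596 -2.482 10.249 -0.588  0.623  0.113] Mz [0.13  0.125 0.072 0.126]
19.87 eef [0.569  0.079  0.0682] F [-2.7 -1.8 10. ] Ftool [ -3.2   0.4 -10. ] M [-0.635  0.627  0.116] yaw 26.63 j7 -1.4
```

The moment has risen to 0.113 N m at a turn of 76°, which looks like the stop. One small extra step will confirm it.

step_arm:
  increments:
    - [0,0,0,0,0,0.012,0.6]
    - [0,0,0,0,0,0,0.6]
    - [0,0,0,0,0,0,0.6]

```text
time_s: 20.12
eef_pos: [0.5689, 0.079, 0.0681]
orientation: [-0.0, 0.974, 0.225, 0.0]
ft_force: [-2.6, -2.5, 10.8]
gripper_width: 0.0588
grasp_force: 87.4
```

```bash
python3 m.py
```

```text
mean F,M [-2.751 -2.02  10.919 -0.597  0.68   0.144] Mz [0.146 0.129 0.158 0.142]
20.32 eef [0.5689 0.079  0.0681] F [-2.1 -2.9 11.2] Ftool [ -3.1   1.7 -11.2] M [-0.654  0.745  0.119] yaw 25.95 j7 -1.41
```

The stop is confirmed: 0.144 N m, rising steeply. I'll relax, let the handle rise against the lip, then open.

step_arm:
  increments:
    - [0,0,0,0,0,-0.02,0.6]
    - [-0.0004,0,-0.0005,0,0,0,0.6]
    - [-0.0004,0,-0.0005,0,0,0,0.6]
    - [0,0,-0.0005,0,0,0,0.6]
    - [0,0,-0.0005,0,0,0,0.6]
    - [0,0,0,0,0,0,0.6]
    - [0,0,0,0,0,0,0.6]

```text
time_s: 20.9
eef_pos: [0.5688, 0.0789, 0.0697]
orientation: [-0.0, 0.972, 0.234, 0.001]
ft_force: [-0.7, -1.1, 6.9]
gripper_width: 0.0587
grasp_force: 87.2
```

```bash
python3 m.py
```

```text
mean F,M [-1.228e+00 -1.713e+00  7.033e+00 -4.560e-01  1.660e-01 -5.000e-03] Mz [-0.014  0.006 -0.015  0.003]
21.1 eef [0.5688 0.0789 0.0697] F [-0.2 -1.1  7.2] Ftool [-0.7  0.9 -7.2] M [-0.448  0.142  0.022] yaw 27.07 j7 -1.39
```

step_arm:
  increments:
    - [0,0,-0.0005,0,0,0,0.6]
    - [0,0,-0.0005,0,0,0,0.6]
    - [0,0,0,0,0,0,0.6]
    - [0,0,0,0,0,0,0.6]

```text
time_s: 21.43
eef_pos: [0.5687, 0.0789, 0.0706]
orientation: [-0.0, 0.972, 0.234, 0.001]
ft_force: [-0.1, -2.4, 5.9]
gripper_width: 0.0588
grasp_force: 87.1
```

```bash
python3 m.py
```

```text
mean F,M [-0.343 -1.863  6.037 -0.459  0.129  0.053] Mz [0.056 0.029 0.058 0.07 ]
21.63 eef [0.5687 0.0789 0.0705] F [-0.5 -2.   6.5] Ftool [-1.4  1.5 -6.5] M [-0.477  0.1    0.055] yaw 27.07 j7 -1.39
```

step_arm:
  increments:
    - [0,0,0,0,0,0,0.75]
    - [0,0,0,0,0,0,0.85]
    - [0,0,0,0,0,0,1]
    - [0,0,0,0,0,0,1]
    - [0,0,0,0,0,0,1]
    - [0,0,0,0,0,0,1]
    - [0,0,0,0,0,0,1]
    - [0,0,0,0,0,0,1]

```text
time_s: 22.3
eef_pos: [0.5678, 0.0779, 0.0696]
orientation: [-0.0, 0.972, 0.234, -0.0]
ft_force: [-0.5, 0.3, 0.1]
gripper_width: 0.0854
grasp_force: 0.0
```

step_arm:
  increments:
    - [0,0,-0.01,0,0,0,1]
    - [0,0,-0.015,0,0,0,1]
    - [0,0,-0.015,0,0,0,1]
    - [0,0,-0.02,0,0,0,1]
    - [0,0,-0.02,0,0,0,1]
    - [0,0,-0.02,0,0,0,1]
    - [0,0,0,0,0,0,1]
    - [0,0,0,0,0,0,1]

```text
time_s: 22.97
eef_pos: [0.5692, 0.0782, 0.1719]
orientation: [0.0, 0.972, 0.234, 0.002]
ft_force: [0.5, -0.0, -1.7]
gripper_width: 0.0852
grasp_force: 0.0
```

```bash
python3 - <<'E'
from h import *
st(); c=snap('wrist','w10'); sd=snap('side','s10'); sc=snap('scene','c10')
m=np.array([.569,.0793,0])
# handle standing at locked depth: predict bar-top corners in wrist for yaw 13.7-76=-62, test the colour mask
for h in (.101,.115):
    for yaw in (-62,-52,-72,13.7):
        a=np.radians(yaw);u=np.array([np.cos(a),np.sin(a),0]);v=np.array([-u[1],u[0],0])
        poly=np.array([proj(c,m+[0,0,h]+i*.03*u+j*.013*v) for i,j in[(1,1),(1,-1),(-1,-1),(-1,1)]])
        hsv=cv2.cvtColor(c['color'],cv2.COLOR_RGB2HSV); k=(hsv[...,0]>9)&(hsv[...,0]<25)&(hsv[...,1]>60)
        M=np.zeros(k.shape,np.uint8); cv2.fillPoly(M,[poly.round().astype(np.int32)],1)
        print(h,yaw,'beech fraction inside',round(k[M>0].mean(),3),poly.mean(0).round(0))
k=k.astype(np.uint8)
n,lab,stt,cen=cv2.connectedComponentsWithStats(k)
for i in np.argsort(-stt[1:,4])[:4]+1:
    cn,_=cv2.findContours((lab==i).astype(np.uint8),0,2); print(stt[i],cen[i].round(1),cv2.minAreaRect(cn[0]))
# gate level check in side/scene: where bar is predicted
a=np.radians(13.7);X=np.array([np.cos(a),np.sin(a),0]);Y=np.array([-X[1],X[0],0])
for n,ca,c0 in(('side',sd,load('side0')),('scene',sc,load('scene0'))):
    for nm,f in(('down',lambda t:m+.125*X+(-.046+t)*Y+[0,0,.045]),('up',lambda t:m+.125*X+(-.046+t*.36)*Y+[0,0,.045+.93*t])):
        p=[proj(ca,f(t)) for t in(.03,.05,.07,.09,.1)]
        print(n,nm,'mean colour change',np.mean([np.abs(ca['color'][int(round(v)),int(round(u))].astype(int)-c0['color'][int(round(v)),int(round(u))]).max() for u,v in p]).round(0))
E
```

```text
22.97 eef [0.5692 0.0782 0.1719] F [ 0.5 -0.  -1.7] Ftool [0.4 0.2 1.7] M [ 0.023 -0.018  0.009] yaw 27.03 j7 -1.36
0.101 -62 beech fraction inside 0.877 [255. 209.]
0.101 -52 beech fraction inside 0.862 [255. 209.]
0.101 -72 beech fraction inside 0.87 [255. 209.]
0.101 13.7 beech fraction inside 0.634 [255. 208.]
0.115 -62 beech fraction inside 0.619 [255. 217.]
0.115 -52 beech fraction inside 0.63 [255. 217.]
0.115 -72 beech fraction inside 0.641 [255. 217.]
0.115 13.7 beech fraction inside 0.581 [255. 216.]
[ 208  162   91   64 4258] [253.5 200. ] ((253.12322998046875, 193.34487915039062), (90.20677185058594, 62.82257080078125), 1.0609116554260254)
[ 209   48  143   47 1569] [279.4  71.5] ((279.6661376953125, 71.31161499023438), (146.01075744628906, 11.678627014160156), 14.133190155029297)
[ 203   84  138   45 1449] [271.1 105.6] ((271.12042236328125, 106.02987670898438), (141.39675903320312, 11.398726463317871), 13.934835433959961)
[  3 172  16  18 177] [ 10.3 181. ] ((10.353660583496094, 181.81707763671875), (10.685983657836914, 18.368717193603516), 24.775142669677734)
side down mean colour change 58.0
side up mean colour change 78.0
scene down mean colour change 70.0
scene up mean colour change 45.0
```

Checks after release: the bar is still aligned with the gripper at the turned angle (about 75° from entry), and its top is at about 0.10 m. Image changes show the gate bar has left its raised place and lies in the lowered one. I'll hand the job in.

```bash
python3 -c "
from workcell import bot
print(bot.finish_job())"
```

```text
the job is handed in; nothing more can be done
None
```

The handle is in the red crossing's socket, pressed down, turned clockwise about 76° to its stop, and released; my checks after release showed it still locked and the gate down, and the job is handed in (no verdict was returned).

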